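# Pass the clamp rail in behind the cabinet's mounting rails

## Robot

A 7-joint arm with a two-finger parallel gripper is mounted at the origin on the work surface. World frame = base frame: x ahead of the robot, y to its left, z up, the work surface at z = 0. Lengths are in m, angles in rad, forces in N, time in s.
With the tool pointing down it reaches from about 0.425 to 0.925 m from the base axis. Payload 6.8 kg.
Tool frame: the origin (TCP) lies between the finger pads; the fingertips stand 17 mm ahead of it and the grasp point (between the pads) lies 2 mm behind it; z points along the fingers, x is the direction in which the jaws open and shut, and the axes are right-handed (so a half turn about z gives the same grasp; the last joint's range is limited). The gripper opens to 85 mm and grips with 20 to 120 N. Pads are 22 mm wide; open, the fingers measure 114 mm over their backs; the gripper's body (76 mm by 85 mm) begins 54 mm behind the grasp point. The pads swing forward as they close: fully open they stand 13 mm farther back than shut.
Start: joints at [0.995, 0.477, 0.022, 1.555, -0.011, 1.109, -0.083], TCP at [0.304, -0.602, 0.248] pointing down, gripper open.
Joint ranges: [-2.96, 2.96], [-0.34, 2.1], [-1.41, 1.46], [0.24, 2.44], [-1.37, 4.51], [0.17, 1.92], [-2.96, 2.96]. Speed limits (rad/s): [2.39, 2.39, 3.14, 3.14, 3.14, 3.14, 3.14].

## Interface

Orientations are given as a unit quaternion [w, x, y, z].
In Python, from station import readout, read_camera, get_calibration, bot, models gives the robot as it stands.
- The arm moves only by the tool carry_out, never from a script. Its argument "deltas" is a list of rows, each a list of 2 entries, a list of its own where there are three numbers: the shift along the tool's x, y, z in cm, then the turn about the tool's z in degrees. A call has 1 to 10 rows; each row is the pose to reach, as a shift and turn from the pose measured when the call began, along the tool's axes at that moment; what a row does not reach only later rows make up. A row lasts 1/8 s, in which the tool goes at most 62.5 mm and 10.7 degrees, less where a joint would pass 70% of its speed; a pose out of reach is approached as far as the arm can. A call with a gripper value outside its range is refused whole. "hand" is the opening, from 0 (shut) to 1 (fully open), set as the call begins (left out, the last holds). The fingers move at their own pace and stop on an object; "newtons" is the grip in N (left out, the last holds). Time passes only in rows, so rows that repeat a pose let the fingers close. It gives the time, the measured TCP pose, the force and the opening at its end, in the units of the state.
- readout.get_obs(): the state, without advancing time (a new reading comes with each control period).
- read_camera(name): name is "scene" or "top" or "wrist"; returns the picture (384x512x3 uint8, red, green, blue); there is no depth.
- get_calibration(name): a dict with "fov_y" (degrees; the focal length in pixels is half the picture's height over the tangent of half this angle, whatever the lens; pixels are square), "cx", "cy" (the principal point, pixels), "world_from_camera" (4x4, takes a point from camera to world coordinates). Camera axes: x right, y down, z forward; pixel columns grow to the right and rows downward; lengths in m; the calibration is good to about 2 mm. The wrist camera is an equidistant fisheye: a pixel r from the principal point sees the ray r / f radians off the axis. A picture is of the moment at which its call begins: read the wrist's pose just before it. get_calibration takes no time and is no camera call; for the wrist camera it gives the pose at the moment of the call.
- bot.hand_in(): hands the job in, once; it reports no verdict.
Trained networks look in the newest picture that a camera, given by its name, has taken for a name from the list of things; names that differ only in an ending like _2 or _b are one class to them, and where a whole thing is asked for, a point or a joint stands for the part that bears it (a point fixed in the world has none). Each returns a list of dicts, best first, with "score" (0 to 1); they miss things now and then, are a little off and sometimes report something else, mostly with a low value. They report only what shows in the picture. A call takes as long as a camera call.
- models.spot_in(query, camera): "centre" ([row, column] in pixels, amid what is visible of it).
The state is a dict: "t": time; "q": joint angles; "joint_vel": joint speeds; "joint_torque": joint torques, N m; "eef_pos": TCP position; "tool_rot": TCP orientation; "contact_force": force on the tool from outside, world axes, zero at the start; "torque": the same for the moment, N m; "gripper_width": opening from 0.0 (shut) to 1.0 (fully open).
Only numpy, scipy, OpenCV 4.12 (cv2) and the standard library are available. Lean on these libraries where they do the work, as an engineer would, in place of code of your own. Each camera call takes 0.05 s, during which the arm holds its last target. There are 200 camera calls.

## Task

Pick up the long aluminium clamp rail from the bench and pass it, tilted with one end first, in through the open front of the small wall cabinet that lies on its back; it is too long to go in straight. Finish while holding it inside, ready for its screws: slot still towards the front, level, square across the cabinet, centred, with both ends behind the two mounting rails and about 3 cm behind them, clear of the cabinet on all sides. Do not force or knock anything against the cabinet, and leave the other things on the bench as they are.

Things in the scene. Friction and masses are not known exactly. Their poses are not given: they have to be found in the camera images.
- c_rail: Cable clamp rail: a straight C-profile of bare aluminium, 255 long x 30 wide x 15 high, about 160 g, lying loose on the bench with its slotted side up. Outer side faces are flat and 15 high, to be gripped across the 30 mm width. Origin: centre of its underside (the closed face); y along its length, x across its width, z out of the slotted side (up at the start).
- c_rail_end_a (a point): Centre of the clamp rail's end face at +y: 127.5 from the middle, 7.5 above its underside. Axes as the rail's.
- c_rail_end_b (a point): Centre of the clamp rail's end face at -y: 127.5 from the middle, 7.5 above its underside. Axes as the rail's.
- cabinet: Black 10-inch, 4-unit wall cabinet with its door off, lying on its back on the bench, firmly fixed, open front upwards; outside 312 wide (its y) x 214 (its x, towards its top) x 180 high as it lies (its z). Sheet 3 thick all round. Origin: centre of its underside (the back panel); the back panel's inner face is at z = 3. Inside it is empty: 306 wide in y, 208 in x, free from z = 3 to 177.
- cabinet_mouth (a point): Centre of the cabinet's front opening, at z = 180 in the cabinet, level with the front faces; axes as the cabinet's. The opening measures 222 in y by 174 in x. It is framed in one flat plane, 3 thick (z = 177 to 180 in the cabinet): at +y and -y by the two steel mounting rails with square holes, each running along x and covering y = 111 to 153, at +x and -x by 17 mm lips. Behind this frame there is 42 mm of free room under each mounting rail.
- screwdriver: Screwdriver, 200 long, black handle, lying alongside the clamp rail on its +x side, about 100 away. Bystander. Origin near the middle of its length, x along it.
- tape_roll: Roll of parcel tape, outside 100 across, 48 high, lying flat. Bystander. Origin: centre of its underside.
- scanner: Pistol-shaped barcode scanner lying on its side, head 115 x 62 x 46 high, with a grip 110 long. Bystander. Origin: under the middle of its head.

How it is judged:
On the way, in this order (a step that is already met when the one before it is completed fails the run):
1. the clamp rail is lifted off the bench in the gripper (height (world z) of c_rail above 0.04 m and contact force between c_rail and the fingers above 1 N), for 0.1 s.
2. one end of the clamp rail is inside, behind the mounting rails, while the other is still in front of them (((z of c_rail_end_a in the frame of cabinet_mouth below -0.01 m and z of c_rail_end_b in the frame of cabinet_mouth above 0.005 m) or (z of c_rail_end_b in the frame of cabinet_mouth below -0.01 m and z of c_rail_end_a in the frame of cabinet_mouth above 0.005 m))), for 0.05 s.
At the end, for the whole second after the job is handed in: The gripper holds the clamp rail at rest, clear of the cabinet: level, slot up and square across within 0.1 rad; its middle within 12 mm of the cabinet's centre across the width and 35 mm along the height; its slotted face 8 to 60 mm behind the rear faces of the mounting rails (z of c_rail in the frame of cabinet_mouth between -0.078 and -0.026 m and y of c_rail in the frame of cabinet_mouth between -0.012 and 0.012 m and x of c_rail in the frame of cabinet_mouth between -0.035 and 0.035 m and angle between c_rail's own z axis and vertical below 0.1 rad and angle between the y axis of c_rail and the y axis of cabinet, either way round below 0.1 rad and contact force between c_rail and the fingers above 2 N and contact force between c_rail and cabinet below 0.1 N and linear speed of c_rail below 0.03 m/s); the arm keeps its last pose, push and grip.
It fails at once if the clamp rail is forced against the cabinet (over 25 N) (contact force between c_rail and cabinet above 25 N).
It fails at once if the robot is forced against the cabinet (over 25 N) (contact force between any of the arm, the fingers and cabinet above 25 N).
It fails at once if a bystander (screwdriver, tape roll or scanner) is moved more than 3 cm (distance of any of screwdriver, tape_roll, scanner from where it was at the start of the episode above 0.03 m).
It also fails if it takes over 48 s, if anything falls off the work surface, if the arm or the gripper's body presses on something with over 40 N, if the wrist force passes 120 N, or if a joint passes its speed limit or range.

## Working session

There is one attempt and no reset: what is moved stays moved. The work goes in short steps, Python scripts to look and compute and a tool call to move; the robot and the scene stay as the last step left them, time stands still between calls to the robot, and variables do not carry over. Pictures are saved under pics/ and viewed, about 8 in all and at most 12, crops included, and the job is handed in when it is done.

Besides the shell and the picture viewer there is one more tool, called after ">>>" as a command line: name --argument value ..., lists and objects as JSON in quotes. carry_out: Moves the arm, as the interface text tells. Its arguments: {"type":"object","properties":{"deltas":{"type":"array"},"hand":{"type":"number"},"newtons":{"type":"number"}},"required":["deltas"]}

```bash
mkdir -p pics; cat > h.py <<'E'
import numpy as np, cv2
from scipy.spatial.transform import Rotation as R
from station import readout, read_camera, get_calibration, bot, models
def ray(cam,px,cal=None):
    c=cal or get_calibration(cam); f=192/np.tan(np.radians(c['fov_y'])/2)
    u,v=px[1]-c['cx'],px[0]-c['cy']
    if cam=='wrist':
        r=np.hypot(u,v); th=r/f; d=np.array([u/r*np.sin(th),v/r*np.sin(th),np.cos(th)]) if r>0 else np.array([0,0,1.])
    else: d=np.array([u/f,v/f,1])
    T=np.array(c['world_from_camera']); return T[:3,3],T[:3,:3]@d
def at_z(cam,px,z,cal=None):
    o,d=ray(cam,px,cal); return o+d*(z-o[2])/d[2]
def proj(cam,P,cal=None):
    c=cal or get_calibration(cam); f=192/np.tan(np.radians(c['fov_y'])/2)
    T=np.array(c['world_from_camera']); p=T[:3,:3].T@(np.array(P)-T[:3,3])
    if cam=='wrist':
        r=np.hypot(p[0],p[1]); th=np.arctan2(r,p[2]); return np.array([c['cy']+f*th*p[1]/r,c['cx']+f*th*p[0]/r])
    return np.array([c['cy']+f*p[1]/p[2],c['cx']+f*p[0]/p[2]])
def save(im,n,s=1.5): cv2.imwrite('pics/'+n,cv2.resize(im[...,::-1],None,fx=s,fy=s))
def pose():
    o=readout.get_obs(); return np.array(o['eef_pos']),R.from_quat(np.roll(o['tool_rot'],-1))
E
python3 - <<'E'
from h import *
np.set_printoptions(precision=3,suppress=True)
o=readout.get_obs(); print(o['t'],o['eef_pos'],o['tool_rot'],o['gripper_width']); print(pose()[1].as_matrix())
for c in ('top','scene'):
    im=read_camera(c); save(im,c+'0.png'); k=get_calibration(c); print(c,k['fov_y'],np.array(k['world_from_camera']))
    for q,z in (('c_rail',.015),('cabinet',.1),('cabinet_mouth',.18),('screwdriver',.015),('tape_roll',.04),('scanner',.04)):
        for d in models.spot_in(q,c)[:2]: print(q,round(d['score'],2),np.round(d['centre']),at_z(c,d['centre'],z))
E
```

```text
0.0 [ 0.304 -0.602  0.247] [-0.     0.852 -0.524 -0.001] 0.9990904195731091
[[ 0.451 -0.893 -0.001]
 [-0.893 -0.451  0.002]
 [-0.002  0.    -1.   ]]
top 43.20403845873486 [[-0.005 -0.993  0.116  0.459]
 [-1.     0.002 -0.024  0.027]
 [ 0.023 -0.116 -0.993  1.334]
 [ 0.     0.     0.     1.   ]]
cabinet 0.91 [245. 340.] [ 0.469 -0.234  0.1  ]
cabinet_mouth 0.89 [244. 337.] [ 0.47  -0.208  0.18 ]
screwdriver 0.71 [212. 174.] [0.559 0.2   0.015]
tape_roll 0.63 [143. 143.] [0.746 0.283 0.04 ]
scanner 0.89 [142. 343.] [ 0.749 -0.26   0.04 ]
scene 53.36837159372868 [[ 0.775  0.496 -0.391  0.95 ]
 [ 0.632 -0.609  0.48  -0.459]
 [-0.    -0.619 -0.785  0.903]
 [ 0.     0.     0.     1.   ]]
c_rail 0.66 [157. 271.] [0.48  0.21  0.015]
cabinet 0.65 [232. 164.] [ 0.47  -0.216  0.1  ]
cabinet_mouth 0.63 [228. 160.] [ 0.505 -0.238  0.18 ]
screwdriver 0.54 [175. 290.] [0.569 0.19  0.015]
scanner 0.88 [338. 249.] [ 0.781 -0.264  0.04 ]
scanner 0.64 [231. 160.] [ 0.425 -0.203  0.04 ]
```

View pics/top0.png

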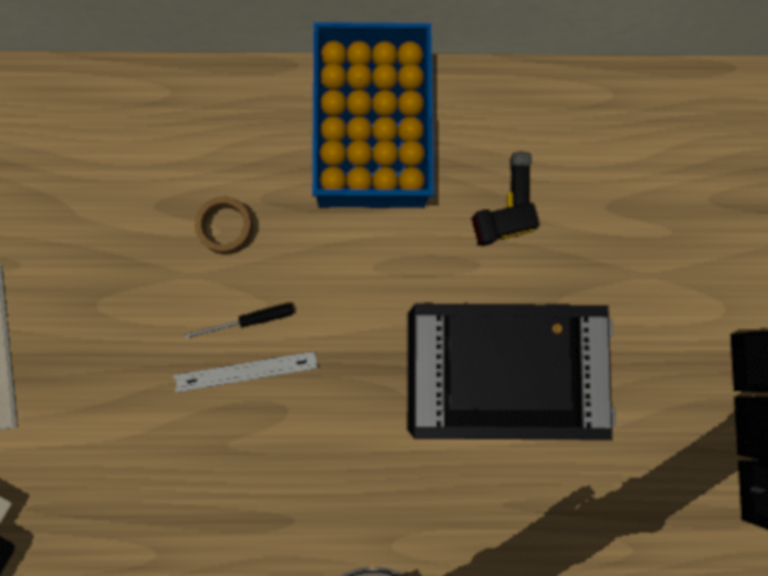

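View pics/scene0.png

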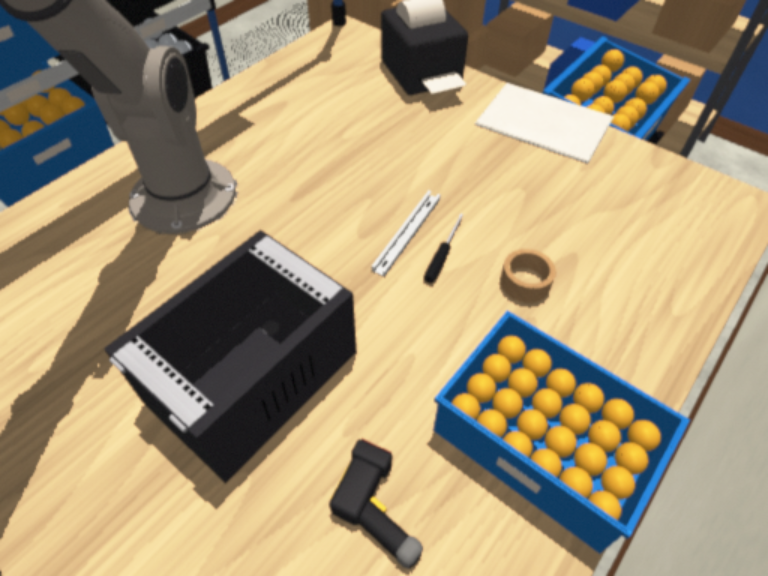

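The top view shows the rail lying between (175,383) and (316,359). The cabinet's mounting rails are at x≈417–443 and x≈583–611, rows 315–428. The screwdriver, tape and scanner are all clear of the path. The tool can't be tilted by command, so I'll pivot the rail about the jaw axis in a light grip, pressing it gently on an edge. Next I'll refine the poses from the pixels.

```bash
cat > m.py <<'E'
from h import *
np.set_printoptions(precision=4,suppress=True)
def blobs(im,thr=110,sat=60,amin=100,amax=4000):
    hsv=cv2.cvtColor(im,cv2.COLOR_RGB2HSV); m=((hsv[...,2]>thr)&(hsv[...,1]<sat)).astype(np.uint8)
    m=cv2.morphologyEx(m,cv2.MORPH_CLOSE,np.ones((5,5)))
    cs,_=cv2.findContours(m,cv2.RETR_EXTERNAL,cv2.CHAIN_APPROX_NONE)
    return [c for c in cs if amin<cv2.contourArea(c)<amax]
def rects(cam,im,zs,**k):
    for c in blobs(im,**k):
        b=cv2.boxPoints(cv2.minAreaRect(c))
        for z in zs:
            P=np.array([at_z(cam,p[::-1],z)[:2] for p in b]); s=[np.linalg.norm(P[i]-P[i-1]) for i in (1,2)]
            i=1 if s[0]>s[1] else 2; d=P[i]-P[i-1]; a=np.degrees(np.arctan2(d[1],d[0]))%180
            print(cam,'px',np.round(b.mean(0)),'z',z,'ctr',P.mean(0),'size',np.array(s),'long axis deg',round(a,2))
E
python3 - <<'E'
from m import *
im=read_camera('top'); 
rects('top',im,(.015,.18),thr=100,sat=70)
E
```

```text
top px [163. 247.] z 0.015 ctr [0.4658 0.2271] size [0.2579 0.0328] long axis deg 99.23
top px [163. 247.] z 0.18 ctr [0.465  0.2021] size [0.2256 0.0287] long axis deg 99.23
top px [399. 248.] z 0.015 ctr [ 0.4614 -0.4112] size [0.055  0.1905] long axis deg 179.09
top px [399. 248.] z 0.18 ctr [ 0.4611 -0.3564] size [0.0481 0.1667] long axis deg 179.09
top px [286. 247.] z 0.015 ctr [ 0.4658 -0.1036] size [0.0438 0.1939] long axis deg 179.1
top px [286. 247.] z 0.18 ctr [ 0.4649 -0.0872] size [0.0383 0.1696] long axis deg 179.1
top px [  5. 231.] z 0.015 ctr [0.5117 0.6511] size [0.2921 0.0269] long axis deg 3.1
top px [  5. 231.] z 0.18 ctr [0.5051 0.5731] size [0.2555 0.0235] long axis deg 3.1
```

>>> carry_out --deltas '[[[-3,-5,0],-5],[[-6,-10,0],-10],[[-9,-15,0],-15],[[-12,-20,0],-20],[[-15,-25,0],-25],[[-18,-30,0],-30],[[-21,-35,0],-35],[[-24.5,-40.4,0],-40],[[-24.5,-40.4,0],-40]]' --hand 1

```text
t: 1.88
eef_pos: [0.5573, -0.1951, 0.2487]
tool_rot: [-0.002, 0.981, -0.196, 0.001]
contact_force: [-0.3, -0.4, 0.8]
gripper_width: 1.0
```

```bash
cat >> h.py <<'E'
def go(xyz,xang):
    "shift (cm) in tool axes and turn (deg) to world TCP xyz with tool x at azimuth xang"
    p,r=pose(); M=r.as_matrix(); a=np.degrees(np.arctan2(M[1,0],M[0,0]))
    t=-((xang-a+180)%360-180)
    o=readout.get_obs()
    print('t',round(o['t'],2),'TCP',np.round(p,4),'xaz',round(a,2),'tilt',np.round(M[:,2],3),'F',np.round(o['contact_force'],1),'w',round(o['gripper_width'],3),'q7',round(o['q'][6],2))
    print('shift cm',np.round(M.T@(np.array(xyz)-p)*100,2),'turn',round(t,2))
E
python3 -c "
from h import *
go((.4594,.2665,.10),9.23)"
```

```text
t 1.88 TCP [ 0.5573 -0.1951  0.2487] xaz -22.61 tilt [ 0.002  0.003 -1.   ] F [-0.3 -0.4  0.8] w 1.0 q7 -0.26
shift cm [-26.8  -38.8   14.98] turn -31.84
```

>>> carry_out --deltas '[[[-3.3,-4.9,0],-4],[[-6.6,-9.8,0],-8],[[-10,-14.6,0],-12],[[-13.4,-19.4,2],-16],[[-16.8,-24.3,4],-20],[[-20,-29,6],-24],[[-23.4,-34,8],-28],[[-26.8,-38.8,10],-31.8],[[-26.8,-38.8,12],-31.8],[[-26.8,-38.8,12],-31.8]]'

```text
t: 3.12
eef_pos: [0.4586, 0.2654, 0.1285]
tool_rot: [-0.0, 0.997, 0.08, -0.0]
contact_force: [-0.0, -0.1, -0.9]
gripper_width: 0.998
```

```bash
python3 - <<'E'
from m import *
go((.4594,.2665,.10),9.23)
im=read_camera('wrist'); save(im,'w1.png')
k=get_calibration('wrist');print(k['fov_y'],np.array(k['world_from_camera']))
for P in ((.466,.227,.015),(.4454,.3525,.015),(.4862,.1012,.015)): print(proj('wrist',P)*1.5)
E
```

```text
t 3.12 TCP [0.4586 0.2654 0.1285] xaz 9.19 tilt [-0.001  0.001 -1.   ] F [-0.  -0.1 -0.9] w 0.998 q7 -0.77
shift cm [ 0.1  -0.09  2.85] turn -0.04
65.70646984690485 [[ 0.9876  0.1493  0.0491  0.4474]
 [ 0.1572 -0.9417 -0.2976  0.3409]
 [ 0.0018  0.3016 -0.9534  0.2549]
 [ 0.      0.      0.      1.    ]]
[357.7052 378.2879]
[135.8785 377.1153]
[510.7031 378.523 ]
```

View pics/w1.png

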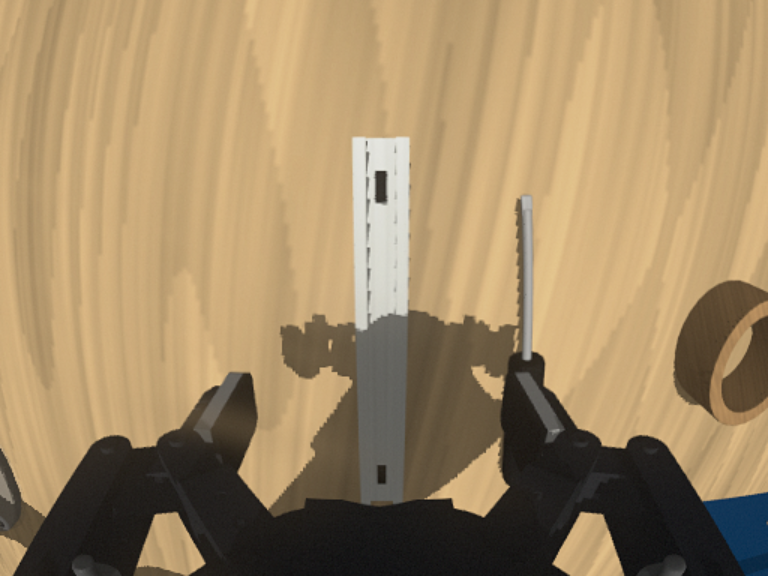

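The rail runs straight between the jaws, at column ~381 (I predicted 378), with its ends at rows 137 and ~505. That matches the measured pose, so I'll descend and grip.

>>> carry_out --deltas '[[[0.2,-0.1,4],0],[[0.2,-0.1,8],0],[[0.2,-0.1,10],0],[[0.2,-0.1,11],0],[[0.2,-0.1,11],0]]'

```text
t: 3.8
eef_pos: [0.4619, 0.2666, 0.0199]
tool_rot: [-0.001, 0.997, 0.079, 0.001]
contact_force: [0.3, -0.5, -0.1]
gripper_width: 1.002
```

>>> carry_out --deltas '[[[0,0,0],0],[[0,0,0],0],[[0,0,0],0],[[0,0,0],0],[[0,0,0],0],[[0,0,0],0]]' --hand 0 --newtons 25

```text
t: 4.55
eef_pos: [0.4621, 0.2668, 0.0205]
tool_rot: [-0.001, 0.997, 0.079, 0.001]
contact_force: [-0.4, -0.5, 6.1]
gripper_width: 0.343
```

>>> carry_out --deltas '[[[0,0,-0.5],0],[[0,0,-1.5],0],[[0,0,-4],0],[[0,0,-6],0],[[0,0,-6],0],[[0,0,-6],0]]'

```text
t: 5.3
eef_pos: [0.4617, 0.2663, 0.08]
tool_rot: [-0.0, 0.997, 0.079, 0.001]
contact_force: [0.2, 0.2, -1.4]
gripper_width: 0.343
```

```bash
python3 - <<'E'
from m import *
go((.4594,.2665,.10),9.23)
im=read_camera('wrist'); im2=read_camera('scene'); save(np.hstack([im[:, 100:400],im2[60:252,180:420].repeat(2,0).repeat(2,1)[:384]]),'c2.png',1.0)
E
```

```text
t 5.3 TCP [0.4617 0.2663 0.08  ] xaz 9.07 tilt [ 0.002  0.001 -1.   ] F [ 0.2  0.2 -1.4] w 0.343 q7 -0.83
shift cm [-0.22 -0.06 -2.  ] turn -0.16
```

View pics/c2.png

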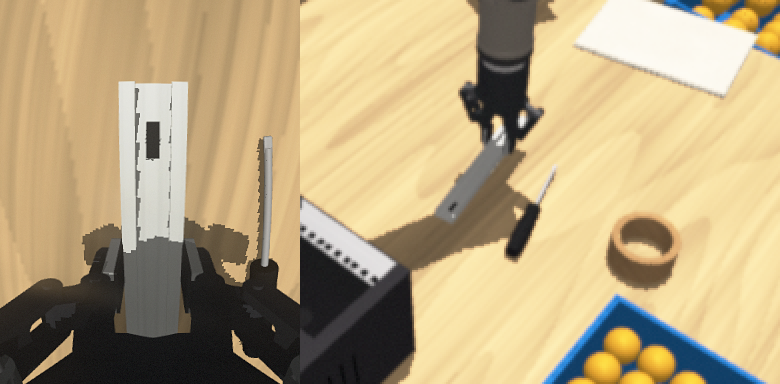

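```bash
python3 - <<'E'
from m import *
p,r=pose(); M=r.as_matrix(); a=-M[:,1]*np.sign(-M[1,1]); a=a/np.linalg.norm(a); print('y dir',a)
x=M[:,0]
for b in (-10,-5,0,5,10,20):   # b>0: +y end up
    g=p.copy(); g[2]=p[2]-.0205+.0075
    u=a*np.cos(np.radians(b))+np.array([0,0,np.sin(np.radians(b))]); n=np.cross(x,u); n*=np.sign(n[2])
    top=lambda s,w: g+u*s+n*.0075+x*w
    print(b,'wrist +y end',proj('wrist',top(.0875,-.015)),proj('wrist',top(.0875,.015)),'scene -y end',proj('scene',top(-.1675,0)),'top',proj('top',top(-.1675,0)),proj('top',top(.0875,0)))
E
```

```text
y dir [-0.1578  0.9875  0.0006]
-10 wrist +y end [ 83.6042 220.367 ] [ 83.4948 282.503 ] scene -y end [158.6397 251.8638] top [238.3205 206.9777] [254.4739 112.1278]
-5 wrist +y end [ 81.7167 218.6362] [ 81.6001 284.2023] scene -y end [162.6227 251.4239] top [238.2859 208.3241] [254.5268 111.229 ]
0 wrist +y end [ 81.1165 216.7156] [ 80.992  286.0923] scene -y end [166.2857 251.2133] top [238.3332 209.1585] [254.5375 110.5797]
5 wrist +y end [ 82.0449 214.5886] [ 81.9122 288.1901] scene -y end [169.6029 251.2273] top [238.4593 209.492 ] [254.5052 110.1895]
10 wrist +y end [ 84.7923 212.2414] [ 84.6509 290.5102] scene -y end [172.5541 251.459 ] top [238.6605 209.3393] [254.4292 110.0663]
20 wrist +y end [ 97.1778 206.869 ] [ 97.0188 295.8392] scene -y end [177.3029 252.5376] top [239.2726 207.6463] [254.1462 110.642 ]
```

```bash
python3 -c "
from h import *
go((.464,-.154,.25),-0.9)"
```

```text
t 5.4 TCP [0.4614 0.2663 0.0796] xaz 9.08 tilt [ 0.001  0.001 -1.   ] F [-0.6 -0.1 -1.1] w 0.345 q7 -0.83
shift cm [ -6.36  41.53 -17.07] turn 9.98
```

>>> carry_out --deltas '[[[0,0,-4],0],[[0,0,-9],0],[[0,2,-14],0],[[-0.6,5,-17],1]]' --newtons 60

```text
t: 5.9
eef_pos: [0.4637, 0.2165, 0.2514]
tool_rot: [-0.001, 0.997, 0.071, 0.001]
contact_force: [0.6, 0.3, -2.4]
gripper_width: 0.329
```

>>> carry_out --deltas '[[[-0.6,4,0],1],[[-1.2,8,0],2],[[-1.8,12,0],3],[[-2.5,16,0],4],[[-3.1,20,0],5],[[-3.8,25,0],6],[[-4.6,30,0],8],[[-5.4,35,0],9],[[-5.6,36.5,0],9],[[-5.6,36.5,0],9]]'

```text
t: 7.15
eef_pos: [0.4597, -0.1531, 0.2498]
tool_rot: [-0.002, 1.0, -0.008, 0.001]
contact_force: [0.5, 1.0, -1.2]
gripper_width: 0.327
```

```bash
python3 - <<'E'
from m import *
go((.464,-.154,.25),-0.9)
k=get_calibration('wrist'); im=read_camera('wrist'); im2=read_camera('scene')
np.save('k.npy',k,allow_pickle=True)
C=np.array([.463,-.2218]); a=np.radians(-.9); X=np.array([np.cos(a),np.sin(a)]); Y=np.array([-X[1],X[0]])
def draw(im,cam,k=None):
    im=im.copy()
    for y in (.111,.153,-.111,-.153):
        for z in (.18,):
            L=[proj(cam,np.r_[C+X*x+Y*y,z],k)[::-1] for x in np.linspace(-.087,.087,15)]
            cv2.polylines(im,[np.round(L).astype(int)],False,(255,0,0),1)
    return im
save(np.hstack([draw(im,'wrist',k)[:,50:450],draw(im2,'scene')[60:360,:400].copy() if 0 else draw(im2,'scene')[0:384,0:380]]),'c3.png',1.0)
E
```

```text
t 7.15 TCP [ 0.4597 -0.1531  0.2498] xaz -0.93 tilt [ 0.001  0.003 -1.   ] F [ 0.5  1.  -1.2] w 0.327 q7 0.11
shift cm [ 0.43  0.09 -0.02] turn -0.03
```

View pics/c3.png

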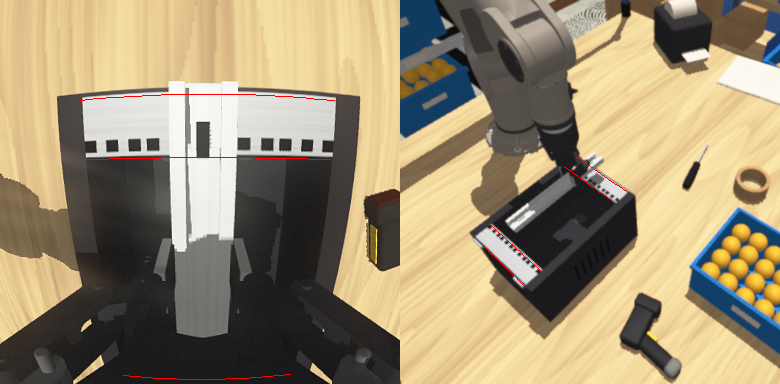

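The projected mounting-rail edges (red) lie on the real ones in both views, with the inner edge at row ~157. So the cabinet pose is confirmed, and the rail's −y end sits over the opening. Now I'll lower the rail and pivot it gently on the inner edge of the +y mounting rail.

>>> carry_out --deltas '[[[0.4,0,1.5],0],[[0.4,0,3],0],[[0.4,0,4],0],[[0.4,0,4.4],0],[[0.4,0,4.4],0],[[0.4,0,4.4],0]]' --newtons 20

```text
t: 8.0
eef_pos: [0.4645, -0.151, 0.2065]
tool_rot: [-0.002, 1.0, -0.006, 0.001]
contact_force: [-0.1, 0.4, -0.8]
gripper_width: 0.33
```

>>> carry_out --deltas '[[[0,0,0.1],0],[[0,0,0.2],0],[[0,0,0.3],0],[[0,0,0.4],0],[[0,0,0.5],0],[[0,0,0.6],0],[[0,0,0.7],0],[[0,0,0.8],0],[[0,0,0.8],0]]'

```text
t: 9.12
eef_pos: [0.4647, -0.1512, 0.1994]
tool_rot: [-0.001, 1.0, -0.006, 0.001]
contact_force: [-3.6, -0.3, 8.9]
gripper_width: 0.329
```

>>> carry_out --deltas '[[[0,0,0.05],0],[[0,0,0.1],0],[[0,0,0.15],0],[[0,0,0.15],0]]'

```text
t: 9.62
eef_pos: [0.4647, -0.1513, 0.199]
tool_rot: [-0.001, 1.0, -0.006, 0.001]
contact_force: [-5.2, 0.0, 12.5]
gripper_width: 0.333
```

>>> carry_out --deltas '[[[0,0,0],0],[[0,0,0],0]]' --hand 0.336

```text
t: 9.88
eef_pos: [0.4648, -0.1513, 0.1992]
tool_rot: [-0.001, 1.0, -0.007, 0.002]
contact_force: [-1.9, -0.5, 3.1]
gripper_width: 0.34
```

```bash
python3 - <<'E'
from m import *
go((.464,-.154,.25),-0.9)
o=readout.get_obs(); print(o['torque'])
im=read_camera('wrist'); im2=read_camera('scene')
save(np.hstack([im[:,50:450],im2[70:262,60:250].repeat(2,0).repeat(2,1)]),'c4.png',1.0)
E
```

```text
t 9.88 TCP [ 0.4648 -0.1513  0.1992] xaz -0.75 tilt [ 0.003  0.002 -1.   ] F [-1.9 -0.5  3.1] w 0.34 q7 0.07
shift cm [-0.06  0.26 -5.08] turn 0.15
[0.2188 0.3823 0.0775]
```

View pics/c4.png

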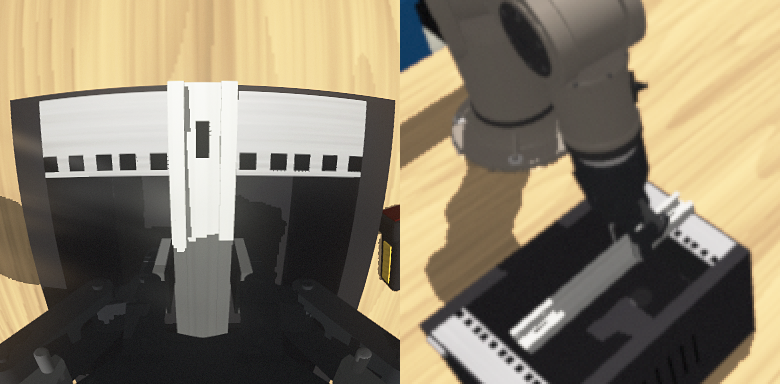

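The rail is still level and resting on the mounting rail, with its −y end inside the opening. The grip has relaxed a little, so I'll press again.

>>> carry_out --deltas '[[[0,0,0.1],0],[[0,0,0.2],0],[[0,0,0.3],0],[[0,0,0.4],0],[[0,0,0.4],0]]'

```text
t: 10.6
eef_pos: [0.4651, -0.1524, 0.1955]
tool_rot: [-0.0, 1.0, -0.007, 0.002]
contact_force: [-2.0, -2.5, 6.4]
gripper_width: 0.335
```

>>> carry_out --deltas '[[[0,0,0.1],0],[[0,0,0.2],0],[[0,0,0.3],0],[[0,0,0.4],0],[[0,0,0.5],0],[[0,0,0.5],0]]' --hand 0.34

```text
t: 11.35
eef_pos: [0.4653, -0.1528, 0.1905]
tool_rot: [-0.0, 1.0, -0.007, 0.002]
contact_force: [-1.4, -5.6, 2.7]
gripper_width: 0.341
```

```bash
cat > tilt.py <<'E'
from m import *
p,r=pose(); M=r.as_matrix(); a=M[:,1]*np.sign(M[1,1]); x=M[:,0]
go(p,-.9)
print('torque',np.round(readout.get_obs()['torque'],2))
k=get_calibration('wrist'); im=read_camera('wrist')
hsv=cv2.cvtColor(im,cv2.COLOR_RGB2HSV)
for b in (-5,0,5,10,15,20,25,30):
    g=p.copy(); g[2]=p[2]-.013
    u=a*np.cos(np.radians(b))+np.array([0,0,np.sin(np.radians(b))]); n=np.cross(x,u); n*=np.sign(n[2])
    e=[proj('wrist',g+u*.0875+n*.0075+x*w,k) for w in (-.015,.015)]
    s=[proj('wrist',g+u*.045+n*.0075+x*w,k) for w in (-.015,.015)]
    e2=proj('scene',g-u*.1675+n*.0075)
    print(b,'end row %.1f width %.1f | s=45mm row %.1f width %.1f | scene -y end'%(e[0][0],e[1][1]-e[0][1],s[0][0],s[1][1]-s[0][1]),np.round(e2,1))
E
python3 tilt.py; python3 - <<'E'
from m import *
im=read_camera('wrist'); im2=read_camera('scene')
save(np.hstack([im[:,50:450],im2[70:262,60:250].repeat(2,0).repeat(2,1)]),'c5.png',1.0)
E
```

```text
t 11.35 TCP [ 0.4653 -0.1528  0.1905] xaz -0.81 tilt [ 0.004  0.    -1.   ] F [-1.4 -5.6  2.7] w 0.341 q7 0.07
shift cm [0. 0. 0.] turn 0.09
torque [-0.8   0.25  0.06]
-5 end row 81.9 width 65.6 | s=45mm row 173.0 width 64.3 | scene -y end [237.2 116.6]
0 end row 81.3 width 69.4 | s=45mm row 176.0 width 66.0 | scene -y end [241.1 118. ]
5 end row 82.2 width 73.6 | s=45mm row 179.9 width 67.8 | scene -y end [244.5 119.8]
10 end row 85.0 width 78.3 | s=45mm row 184.7 width 69.5 | scene -y end [247.4 122.1]
15 end row 89.9 width 83.4 | s=45mm row 190.4 width 71.3 | scene -y end [249.8 124.7]
20 end row 97.4 width 89.0 | s=45mm row 197.1 width 72.9 | scene -y end [251.7 127.7]
25 end row 107.9 width 94.9 | s=45mm row 204.6 width 74.5 | scene -y end [253.1 130.9]
30 end row 121.9 width 101.2 | s=45mm row 213.0 width 75.9 | scene -y end [254.  134.4]
```

View pics/c5.png

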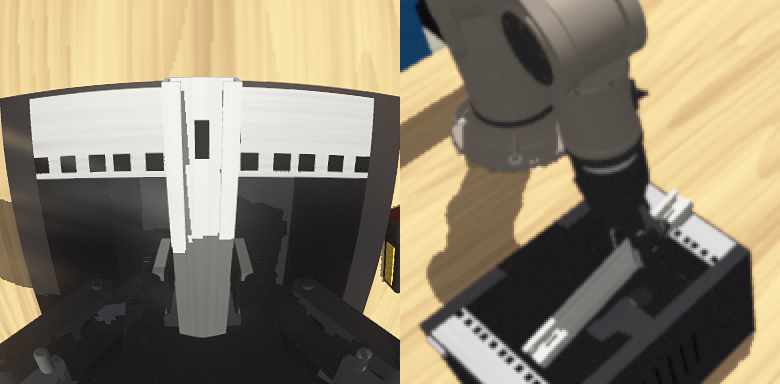

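The rail end is now about 79 px wide, which means roughly 10° of tilt with the −y end down, so the pivot works. I'll continue to about 20°.

>>> carry_out --deltas '[[[0,0,0.1],0],[[0,0,0.2],0],[[0,0,0.3],0],[[0,0,0.4],0],[[0,0,0.5],0],[[0,0,0.6],0],[[0,0,0.7],0],[[0,0,0.8],0],[[0,0,0.8],0]]'

```text
t: 12.62
eef_pos: [0.4653, -0.1527, 0.1825]
tool_rot: [-0.0, 1.0, -0.007, 0.002]
contact_force: [-0.9, -4.4, 3.0]
gripper_width: 0.337
```

>>> carry_out --deltas '[[[0,0,0],0],[[0,0,-0.1],0],[[0,0,-0.3],0],[[0,0,-0.6],0],[[0,0,-0.6],0]]' --hand 0 --newtons 40

```text
t: 13.25
eef_pos: [0.4654, -0.1522, 0.1886]
tool_rot: [-0.001, 1.0, -0.007, 0.002]
contact_force: [-0.4, 0.0, -1.4]
gripper_width: 0.336
```

```bash
python3 tilt.py; python3 - <<'E'
from m import *
im=read_camera('wrist'); im2=read_camera('scene')
save(np.hstack([im[:,50:450],im2[70:262,60:250].repeat(2,0).repeat(2,1)]),'c6.png',1.0)
E
```

```text
t 13.25 TCP [ 0.4654 -0.1522  0.1886] xaz -0.77 tilt [ 0.004  0.001 -1.   ] F [-0.4  0.  -1.4] w 0.336 q7 0.06
shift cm [0. 0. 0.] turn 0.13
torque [0.03 0.01 0.02]
-5 end row 81.9 width 65.6 | s=45mm row 173.0 width 64.3 | scene -y end [237.6 117.2]
0 end row 81.3 width 69.4 | s=45mm row 176.0 width 66.0 | scene -y end [241.5 118.6]
5 end row 82.2 width 73.6 | s=45mm row 179.9 width 67.8 | scene -y end [244.8 120.4]
10 end row 85.0 width 78.3 | s=45mm row 184.7 width 69.5 | scene -y end [247.7 122.7]
15 end row 89.9 width 83.4 | s=45mm row 190.4 width 71.3 | scene -y end [250.1 125.3]
20 end row 97.3 width 89.0 | s=45mm row 197.0 width 72.9 | scene -y end [252.  128.2]
25 end row 107.8 width 94.9 | s=45mm row 204.6 width 74.5 | scene -y end [253.4 131.5]
30 end row 121.8 width 101.2 | s=45mm row 212.9 width 75.9 | scene -y end [254.3 134.9]
```

View pics/c6.png

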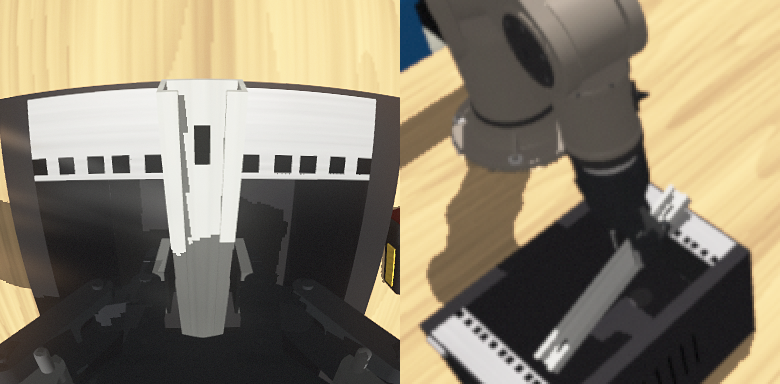

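```bash
cat > fit.py <<'E'
from m import *
from scipy.optimize import least_squares
def rail(v,p,M):
    b,s,h=v; a=M[:,1]*np.sign(M[1,1]); x=M[:,0]
    u=a*np.cos(b)+np.array([0,0,np.sin(b)]); n=np.cross(x,u); n*=np.sign(n[2])
    g=p.copy(); g[2]+=h; return g,u,n,x
def fit(wrow,wwid,srow,scol):
    p,r=pose(); M=r.as_matrix(); k=get_calibration('wrist')
    def res(v):
        g,u,n,x=rail(v,p,M); s=v[1]
        e=[proj('wrist',g+u*s+n*.0075+x*w,k) for w in (-.015,.015)]
        e2=proj('scene',g-u*(.255-s)+n*.0075)
        return [(e[0][0]+e[1][0])/2-wrow,e[1][1]-e[0][1]-wwid,e2[0]-srow,e2[1]-scol]
    f=least_squares(res,[.2,.0875,-.013]); v=f.x; g,u,n,x=rail(v,p,M)
    print('tilt deg',np.degrees(v[0]),'s',v[1],'h',v[2],'res',f.fun)
    C=np.array([.463,-.2218]); c=np.radians(-.9); X=np.array([np.cos(c),np.sin(c)]); Y=np.array([-X[1],X[0]])
    for nm,q in (('+y end',g+u*v[1]),('-y end',g-u*(.255-v[1])),('mid',g+u*(v[1]-.1275)),('grip',p)): print(nm,'cab x,y,z-mouth',(q[:2]-C)@X,(q[:2]-C)@Y,q[2]-.18)
E
python3 -c "
from fit import *
fit(80,90,247,132)
go(pose()[0],-.9)"
```

```text
tilt deg 20.61455505583574 s 0.09435294973530788 h -0.014950051856309689 res [-0.4883  0.4761  3.2755 -1.3733]
+y end cab x,y,z-mouth 0.0009830550533322104 0.15765215947948144 0.02671934983779553
-y end cab x,y,z-mouth 0.0014160293136887075 -0.08101973232186736 -0.06327672601561027
mid cab x,y,z-mouth 0.0011995421835104588 0.03831621357880704 -0.01827868808890737
grip cab x,y,z-mouth 0.0011432605381326082 0.06934079865452654 0.008369812590688142
t 13.4 TCP [ 0.4652 -0.1525  0.1884] xaz -0.8 tilt [ 0.004  0.001 -1.   ] F [-0.5  0.1 -1.7] w 0.339 q7 0.06
shift cm [0. 0. 0.] turn 0.1
```

Fit: tilt ≈20.6°, −y end 63 mm behind the mouth plane, +y end 27 mm in front of it, so the tilted-entry condition is met. Next I slide it 6 cm towards −y, under the −y mounting rail, then lower it.

>>> carry_out --deltas '[[[0,1,0],0],[[0,2,0],0],[[0,3,0],0],[[0,4,0],0],[[0,5,0],0],[[0,6,0],0],[[0,6,0],0],[[0,6,0],0]]'

```text
t: 14.4
eef_pos: [0.4644, -0.2121, 0.1883]
tool_rot: [-0.001, 1.0, -0.007, 0.002]
contact_force: [-0.6, -0.2, -2.1]
gripper_width: 0.342
```

```bash
python3 - <<'E'
from m import *
go(pose()[0],-.9)
im=read_camera('wrist'); im2=read_camera('scene')
save(np.hstack([im[:,50:450],im2[70:262,60:250].repeat(2,0).repeat(2,1)]),'c7.png',1.0)
E
```

```text
t 14.4 TCP [ 0.4644 -0.2121  0.1883] xaz -0.78 tilt [ 0.004  0.001 -1.   ] F [-0.6 -0.2 -2.1] w 0.342 q7 0.19
shift cm [0. 0. 0.] turn 0.12
```

View pics/c7.png

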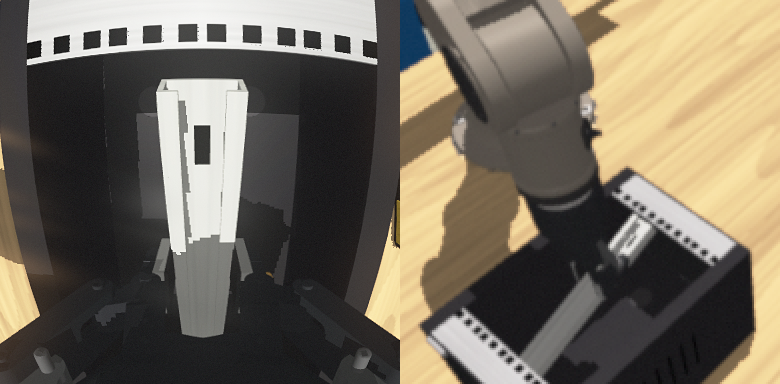

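The +y end (row 80) is now inside the inner edge of the +y mounting rail (row ~52), and the −y end runs under the −y one. Lowering.

>>> carry_out --deltas '[[[0,0,0.5],0],[[0,0,1],0],[[0,0,1.5],0],[[0,0,2],0],[[0,0,2.5],0],[[0,0,3],0],[[0,0,3.5],0],[[0,0,4],0],[[0,0,4.4],0],[[0,0,4.4],0]]'

```text
t: 15.75
eef_pos: [0.4644, -0.2119, 0.144]
tool_rot: [-0.001, 1.0, -0.007, 0.002]
contact_force: [-0.5, -0.3, -1.2]
gripper_width: 0.344
```

>>> carry_out --deltas '[[[0,-0.5,0],0],[[0,-1,0],0],[[0,-1.5,0],0],[[0,-2,0],0],[[0,-2.4,0],0],[[0,-2.4,0],0]]'

```text
t: 16.5
eef_pos: [0.4648, -0.1875, 0.144]
tool_rot: [-0.001, 1.0, -0.006, 0.002]
contact_force: [0.1, 0.1, -1.3]
gripper_width: 0.339
```

```bash
python3 - <<'E'
from m import *
go(pose()[0],-.9)
im=read_camera('wrist'); im2=read_camera('scene')
save(np.hstack([im[:,50:450],im2[70:262,60:250].repeat(2,0).repeat(2,1)]),'c8.png',1.0)
E
```

```text
t 16.5 TCP [ 0.4648 -0.1875  0.144 ] xaz -0.72 tilt [ 0.004  0.001 -1.   ] F [ 0.1  0.1 -1.3] w 0.339 q7 0.11
shift cm [0. 0. 0.] turn 0.18
```

View pics/c8.png

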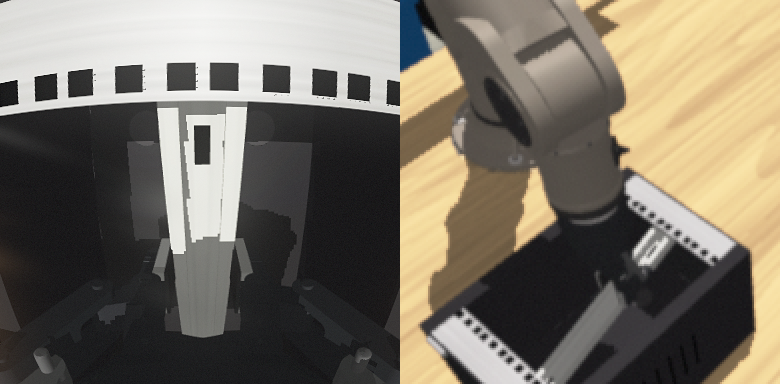

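The +y end has gone behind the +y mounting rail, whose edge is at row ~103, and there's no contact force. Now I'll level it by raising it lightly against the underside of that mounting rail with a soft grip.

>>> carry_out --deltas '[[[0,0,-0.2],0],[[0,0,-0.4],0],[[0,0,-0.6],0],[[0,0,-0.8],0],[[0,0,-1],0],[[0,0,-1.2],0],[[0,0,-1.4],0],[[0,0,-1.4],0]]' --hand 0.34 --newtons 20

```text
t: 17.6
eef_pos: [0.4644, -0.188, 0.158]
tool_rot: [-0.001, 1.0, -0.007, 0.001]
contact_force: [-0.7, -3.0, -5.9]
gripper_width: 0.342
```

>>> carry_out --deltas '[[[0,0,-0.2],0],[[0,0,-0.4],0],[[0,0,-0.6],0],[[0,0,-0.8],0],[[0,0,-1],0],[[0,0,-1.2],0],[[0,0,-1.4],0],[[0,0,-1.4],0]]'

```text
t: 18.6
eef_pos: [0.4645, -0.1879, 0.1723]
tool_rot: [-0.001, 1.0, -0.006, 0.002]
contact_force: [0.3, -1.9, -5.4]
gripper_width: 0.338
```

>>> carry_out --deltas '[[[0,0,-0.1],0],[[0,0,-0.3],0],[[0,0,-0.5],0],[[0,0,-0.6],0],[[0,0,-0.6],0]]'

```text
t: 19.23
eef_pos: [0.4645, -0.1879, 0.1784]
tool_rot: [-0.001, 1.0, -0.006, 0.002]
contact_force: [0.1, -1.1, -5.5]
gripper_width: 0.34
```

```bash
python3 - <<'E'
from m import *
go(pose()[0],-.9)
print(readout.get_obs()['torque'])
im=read_camera('wrist'); im2=read_camera('scene')
save(np.hstack([im[:,50:450],im2[70:262,60:250].repeat(2,0).repeat(2,1)]),'c9.png',1.0)
E
```

```text
t 19.23 TCP [ 0.4645 -0.1879  0.1784] xaz -0.74 tilt [ 0.003  0.001 -1.   ] F [ 0.1 -1.1 -5.5] w 0.34 q7 0.13
shift cm [0. 0. 0.] turn 0.16
[-0.6676 -0.0284 -0.0531]
```

View pics/c9.png

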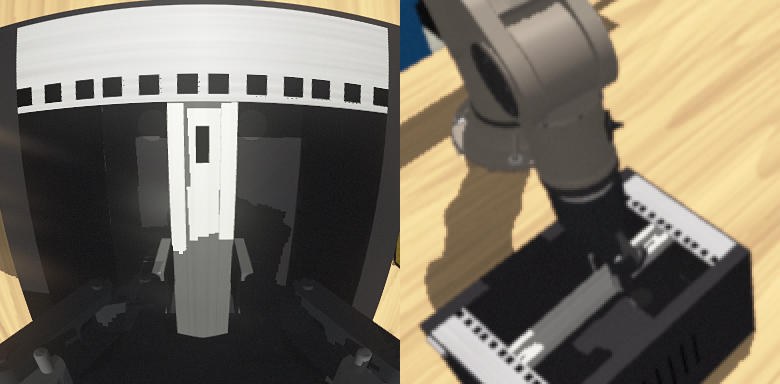

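The rail is nearly level now, with both ends behind the mounting rails. I'll go up the last few millimetres and watch for the force rise as the second end touches.

>>> carry_out --deltas '[[[0,0,-0.1],0],[[0,0,-0.2],0],[[0,0,-0.3],0],[[0,0,-0.3],0]]'

```text
t: 19.82
eef_pos: [0.4644, -0.1877, 0.1813]
tool_rot: [-0.001, 1.0, -0.006, 0.002]
contact_force: [-0.1, -1.4, -4.5]
gripper_width: 0.341
```

>>> carry_out --deltas '[[[0,0,-0.1],0],[[0,0,-0.2],0],[[0,0,-0.2],0]]'

```text
t: 20.2
eef_pos: [0.4644, -0.1877, 0.1824]
tool_rot: [-0.001, 1.0, -0.006, 0.002]
contact_force: [5.0, -2.9, -17.4]
gripper_width: 0.343
```

>>> carry_out --deltas '[[[0,0,0.1],0],[[0,0,0.2],0],[[0,0,0.3],0],[[0,0,0.3],0],[[0,0,0.3],0]]'

```text
t: 20.82
eef_pos: [0.4646, -0.1875, 0.1796]
tool_rot: [-0.001, 1.0, -0.006, 0.002]
contact_force: [-0.1, -0.5, -1.6]
gripper_width: 0.341
```

>>> carry_out --deltas '[[[0,0,0],0],[[0,0,0],0],[[0,0,0.5],0],[[0,0,1],0],[[0,0,1.5],0],[[0,0,2],0],[[0,0,2.5],0],[[0,0,2.7],0],[[0,0,2.7],0],[[0,0,2.7],0]]' --hand 0 --newtons 40

```text
t: 22.08
eef_pos: [0.4648, -0.1875, 0.1527]
tool_rot: [-0.001, 1.0, -0.006, 0.002]
contact_force: [-0.8, 0.1, -0.9]
gripper_width: 0.337
```

```bash
python3 - <<'E'
from m import *
go(pose()[0],-.9); p=pose()[0]
C=np.array([.463,-.2218]); c=np.radians(-.9); X=np.array([np.cos(c),np.sin(c)]); Y=np.array([-X[1],X[0]])
kw=get_calibration('wrist'); im=read_camera('wrist'); im2=read_camera('scene'); im=im.copy(); im2=im2.copy()
# expected rail if level, centred: top face outline, slot face z
for mid,col in ((np.r_[C+X*((p[:2]-C)@X)+Y*.0,.18-.034],(255,0,0)),):
    for cam,i,k in (('wrist',im,kw),('scene',im2,None)):
        L=[proj(cam,mid+np.r_[X*x+Y*y,0],k)[::-1] for x,y in ((-.015,-.1275),(-.015,.1275),(.015,.1275),(.015,-.1275))]
        cv2.polylines(i,[np.round(L).astype(int)],True,col,1)
save(np.hstack([im[:,50:450],cv2.resize(im2[130:262,80:220],None,fx=2.9,fy=2.9,interpolation=cv2.INTER_NEAREST)[:384,:400]]),'c10.png',1.0)
E
```

```text
t 22.07 TCP [ 0.4648 -0.1875  0.1527] xaz -0.73 tilt [ 0.004  0.002 -1.   ] F [-0.8  0.1 -0.9] w 0.337 q7 0.12
shift cm [0. 0. 0.] turn 0.17Traceback (most recent call last):
  File "<stdin>", line 10, in <module>
    return _nx.concatenate(arrs, 1, dtype=dtype, casting=casting)
           ~~~~~~~~~~~~~~~^^^^^^^^^^^^^^^^^^^^^^^^^^^^^^^^^^^^^^^
ValueError: all the input array dimensions except for the concatenation axis must match exactly, but along dimension 0, the array at index 0 has size 384 and the array at index 1 has size 383
```

```bash
python3 - <<'E'
from m import *
p=pose()[0]
C=np.array([.463,-.2218]); c=np.radians(-.9); X=np.array([np.cos(c),np.sin(c)]); Y=np.array([-X[1],X[0]])
kw=get_calibration('wrist'); im=read_camera('wrist').copy(); im2=read_camera('scene').copy()
cv2.imwrite('w10.png',im[...,::-1]); cv2.imwrite('s10.png',im2[...,::-1])
mid=np.r_[C+X*((p[:2]-C)@X),.18-.033]
for cam,i,k in (('wrist',im,kw),('scene',im2,None)):
    L=[proj(cam,mid+np.r_[X*x+Y*y,0],k)[::-1] for x,y in ((-.015,-.1275),(-.015,.1275),(.015,.1275),(.015,-.1275))]
    print(cam,np.round(L,1).tolist())
    cv2.polylines(i,[np.round(L).astype(int)],True,(255,0,0),1)
save(np.hstack([im[:,50:450],cv2.resize(im2[130:258,80:210],(390,384),interpolation=cv2.INTER_NEAREST)]),'c10.png',1.0)
E
```

```text
wrist [[233.4, 422.5], [217.2, 68.4], [286.5, 68.5], [269.5, 422.5]]
scene [[107.8, 254.7], [191.0, 185.4], [199.4, 191.5], [116.3, 262.7]]
```

View pics/c10.png

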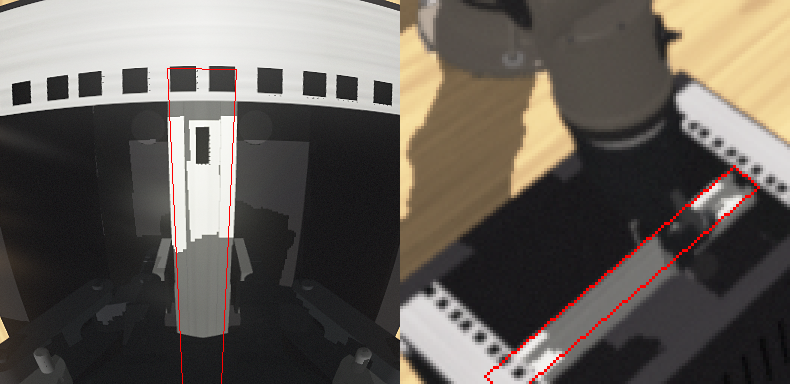

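```bash
python3 - <<'E'
from m import *
p,r=pose(); M=r.as_matrix(); k=get_calibration('wrist')
def slot(g,off):
    sub=g[105:175,140+off:170+off]; v=(sub<60).astype(np.uint8)
    n,l,st,ce=cv2.connectedComponentsWithStats(v); j=1+np.argmax(st[1:,4]); return st[j],ce[j]+[140+off,105]
for f,off,crop in (('pics/c2.png',0,100),('pics/c3.png',50,50),('w10.png',100,0)):
    st,ce=slot(cv2.imread(f,0),off); col=ce[0]+crop
    w=at_z('wrist',(ce[1],col),p[2]-.0205+.002,k); print(f,st,ce[1],col,'slot in tool',M.T@(w-p))
s=cv2.imread('s10.png').astype(int).mean(2); 
C=np.array([.463,-.2218]); c=np.radians(-.9); X=np.array([np.cos(c),np.sin(c)]); Y=np.array([-X[1],X[0]]); x0=(p[:2]-C)@X
for w in (-.012,.012):
  for sg in (1,-1):
    ys=np.arange(.096,.142,.003)*sg
    print(w,[(round(1000*y),int(s[tuple(np.round(proj('scene',np.r_[C+X*(x0+w)+Y*y,.147])).astype(int))])) for y in ys])
E
```

```text
pics/c2.png [  7  17  12  36 419] 139.98329355608593 252.4964200477327 slot in tool [ 0.0005 -0.0598  0.0186]
pics/c3.png [18 48  1  4  4] 154.5 258.0 slot in tool [ 0.0032 -0.0526  0.0186]
w10.png [  6  23  13  35 102] 139.51960784313727 249.0686274509804 slot in tool [-0.0011 -0.06    0.0186]
-0.012 [(96, 230), (99, 231), (102, 232), (105, 228), (108, 210), (111, 122), (114, 112), (117, 115), (120, 92), (123, 37), (126, 52), (129, 99), (132, 160), (135, 102), (138, 160), (141, 179)]
-0.012 [(-96, 195), (-99, 201), (-102, 209), (-105, 178), (-108, 124), (-111, 61), (-114, 100), (-117, 200), (-120, 217), (-123, 217), (-126, 217), (-129, 216), (-132, 217), (-135, 213), (-138, 214), (-141, 212)]
0.012 [(96, 237), (99, 239), (102, 238), (105, 234), (108, 219), (111, 143), (114, 116), (117, 111), (120, 111), (123, 57), (126, 53), (129, 100), (132, 196), (135, 176), (138, 180), (141, 180)]
0.012 [(-96, 241), (-99, 241), (-102, 232), (-105, 202), (-108, 185), (-111, 177), (-114, 218), (-117, 220), (-120, 219), (-123, 217), (-126, 217), (-129, 216), (-132, 218), (-135, 215), (-138, 215), (-141, 213)]
```

Two independent measurements, the slot position in the wrist view and the shaded +y end in the scene view, put the rail's middle about 6 mm too far towards −y. I'll correct that.

>>> carry_out --deltas '[[[0,-0.2,0],0],[[0,-0.4,0],0],[[0,-0.6,0],0],[[0,-0.6,0],0],[[0,-0.6,0],0],[[0,-0.6,0],0]]'

```text
t: 23.02
eef_pos: [0.4648, -0.1817, 0.1527]
tool_rot: [-0.001, 1.0, -0.006, 0.002]
contact_force: [-0.3, -0.4, -1.7]
gripper_width: 0.336
```

```bash
python3 - <<'E'
from m import *
go(pose()[0],-.9); p=pose()[0]
im=read_camera('scene'); s=im.astype(int).mean(2)
C=np.array([.463,-.2218]); c=np.radians(-.9); X=np.array([np.cos(c),np.sin(c)]); Y=np.array([-X[1],X[0]]); x0=(p[:2]-C)@X
for w in (-.012,.012): print(w,[(round(1000*y),int(s[tuple(np.round(proj('scene',np.r_[C+X*(x0+w)+Y*y,.147])).astype(int))])) for y in np.arange(.105,.142,.003)])
# level: find the rail's +x top edge in scene (cross profile) near both ends, as height offset
for y in (-.095,-.06,.09,.1):
    prof=[(z,s[tuple(np.round(proj('scene',np.r_[C+X*(x0+.0)+Y*y,.147]) + np.array([z,z*.0])).astype(int))]) for z in range(-9,10)]
    print(y,[int(v) for _,v in prof])
for q in ('screwdriver','tape_roll','scanner'):
    print(q,[(round(d['score'],2),np.round(d['centre']).tolist()) for d in models.spot_in(q,'scene')[:1]])
E
```

```text
t 23.02 TCP [ 0.4648 -0.1817  0.1527] xaz -0.74 tilt [ 0.004  0.002 -1.   ] F [-0.3 -0.4 -1.7] w 0.336 q7 0.1
shift cm [0. 0. 0.] turn 0.16
-0.012 [(105, 228), (108, 210), (111, 123), (114, 112), (117, 115), (120, 117), (123, 112), (126, 101), (129, 114), (132, 162), (135, 101), (138, 161), (141, 181)]
0.012 [(105, 232), (108, 183), (111, 120), (114, 117), (117, 116), (120, 116), (123, 115), (126, 103), (129, 115), (132, 197), (135, 176), (138, 181), (141, 181)]
-0.095 [31, 78, 177, 230, 238, 225, 179, 134, 122, 139, 190, 212, 172, 167, 207, 202, 148, 73, 29]
-0.06 [22, 27, 48, 86, 109, 114, 113, 113, 114, 119, 120, 118, 115, 116, 115, 120, 149, 183, 172]
0.09 [37, 95, 186, 232, 231, 196, 141, 117, 101, 76, 66, 67, 71, 74, 64, 49, 43, 40, 43]
0.1 [28, 34, 58, 94, 123, 165, 166, 129, 119, 126, 175, 187, 158, 189, 184, 117, 76, 90, 100]
screwdriver [(0.54, [176.0, 290.0])]
tape_roll [(0.95, [179.0, 351.0])]
scanner [(0.74, [337.0, 251.0])]
```

```bash
python3 -c "
from h import *
print(bot.hand_in())"
```

```text
the job is handed in; nothing more can be done
None
```

The clamp rail is inside the cabinet, held level and centred behind both mounting rails, and I handed the job in at about 23 s of the 48 s allowed. The hand-in reports no verdict.

**What I did**
- I gripped the rail about 40 mm off its middle and lifted it. The tool can't be tilted by command, so I pivoted the rail to about 20° in a light grip, pressing it gently on the inner edge of the +y mounting rail.
- I slid the low end under the −y mounting rail, lowered the rail until the high end passed the frame, and shifted it back towards the centre.
- I levelled it by raising it lightly against the undersides of the mounting rails, then tightened the grip to 40 N, lowered it about 3 cm and moved it 6 mm to centre it.

**Last checks**
- **Centring:** the +y end is at about 127 mm, so the middle is within 1–2 mm of centre across the width and about 2 mm along the height.
- **Depth:** the slotted face is about 30 mm behind the mounting rails, worked out from the contact height.
- **Level and square:** both matched the projected outline in the scene view to about a pixel.
- **Contact:** the wrist force shows only the rail's weight, so nothing is touching the cabinet.
- **Bystanders:** in the scene view, the screwdriver and scanner show no shift beyond 1–2 pixels. The tape roll was only compared by eye in the pictures.

**What disagreed**
- A fit made while the rail was tilted put its position in the grip about 8 mm off. Two later measurements agreed with each other, and I used those.
- The wrist force peaked at 17 N when the second end touched during levelling, below the 25 N limit.
- The −y end is hidden by its mounting rail, so I inferred its position from the +y end and the rail's length.

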